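Load the drilling nest: steel hub, flange down

TASK

The next hub is to be drilled from its tube end. Two identical steel flanged hubs stand on the bench: take the one that stands with its flange at the bottom and its tube pointing up, and set it flange down in the wide round recess of the wooden nest so that it sits flat on the recess floor; lower it in, do not drop it. Leave the other hub, flange at the top, where it stands.

Things in the scene. Friction and masses are not known exactly. Their poses are not given: they have to be found in the camera images.
- hub_flange_down: Bare steel flanged hub, 280 g (can vary by a third), to be moved. Standing flange down: a round flange 60 mm across and 10 mm thick at the bottom, and rising from its middle a tube 32 mm outside diameter, 22 mm bore, 40 mm long; 50 mm high in all. Round, so its yaw does not matter. Origin: centre of the flange's underside (on the bench at height 0 at the start); z points along the tube, away from the flange, up at the start. The tube can be gripped from above.
- hub_flange_up: The other hub, same size and steel, but standing on the end of its tube with the 60 mm flange at the top (the flange's upper face at 50 mm). Origin: centre of the tube end that rests on the bench; z points up, from the tube end to the flange. To be left alone. The two hubs change places from start to start and stand at least 95 mm apart, centre to centre.
- nest: Hardwood block 110 mm (x) by 200 mm (y) by 28 mm high, fixed to the bench, turned up to 0.5 rad; origin at the centre of its underside, z up. In its top are two round recesses 14 mm deep: the wide one, 80 mm across, centred 45 mm from the origin along the nest's +y; and a narrow one, 36 mm across, centred 55 mm along its -y (not used).
- recess (a point): Centre of the floor of the wide round recess (80 mm across, 14 mm deep) of the nest: 14 mm above the bench, 14 mm below the nest's top face. z up. The 60 mm flange has 10 mm of play all round in it; seated, the flange top lies 4 mm below the nest's top and the tube end 50 mm above this point.
Things that resemble listed ones, but are neither listed nor needed, are in the scene too. Leave any orange look-alike of the hub_flange_down alone.

How it is judged:
By the outcome, as a careful person would: the job done as asked, in the order asked, and still so for the second after the job is handed in, with the robot touching nothing.
It also fails if it takes over 32 s, if anything falls off the work surface, if the arm or the gripper's body presses on something with over 40 N, if the wrist force passes 120 N, or if a joint passes its speed limit or range.

ROBOT

A 6-joint arm with a two-finger parallel gripper is mounted at the origin on the work surface. World frame = base frame: x ahead of the robot, y to its left, z up, the work surface at z = 0. Lengths are in m, angles in rad, forces in N, time in s.
With the tool pointing down it reaches from about 0.325 to 0.9 m from the base axis. Payload 3.5 kg.
Tool frame: the origin (TCP) lies midway between the tips of the shut fingers; the grasp point (between the pads) lies 19 mm behind it; z points along the fingers, y is the line along which they close (so a half turn about z gives the same grasp; the last joint's range is limited). The gripper opens to 85 mm and grips with 20 to 120 N. Pads are 22 mm wide; open, the fingers measure 114 mm over their backs; the gripper's body (76 mm by 85 mm) begins 54 mm behind the grasp point. The pads swing forward as they close: fully open they stand 13 mm farther back than shut.
Start: joints at [1.097, 0.276, -0.026, 1.268, 0, 1.467], TCP at [0.226, 0.583, 0.231] pointing down, gripper open.
Joint ranges: [-3.12, 3.12], [-0.85, 1.88], [-1.08, 1.24], [-1.95, 2.15], [-1.57, 1.53], [-3.14, 3.14]. Speed limits (rad/s): [2.57, 2.57, 3.14, 3.14, 3.14, 3.14].

INTERFACE

Orientations are given as a unit quaternion [w, x, y, z].
In Python, from rig import arm, viewer, order gives the robot as it stands. The module is installed in compiled form; this text tells all that it offers.
- The arm moves only by the tool carry_out, never from a script. Its argument "commands" is a list of rows, each a list of 3 entries, a list of its own where there are three numbers: the shift along the world's x, y, z in m, then the turn, a rotation vector about the world's x, y, z in degrees, then the opening, from 0 (shut) to 1 (fully open). In form: [[[tx, ty, tz], [ax, ay, az], claw], ...]. A call has 1 to 12 rows; each row shifts and turns the commanded pose from where the row before left it; what a row does not reach is not made up. A row lasts 1/12 s, in which the tool goes at most 41.7 mm and 7.16 degrees, less where a joint would pass 70% of its speed; a pose out of reach is approached as far as the arm can. A call with a gripper value outside its range is refused whole. The fingers move at their own pace and stop on an object; the grip force is fixed at half the most. Time passes only in rows, so rows that do not move let the fingers close. It gives the time, the measured TCP pose, the force, the opening and the grip force at its end, in the units of the state.
- arm.observe(): the state, without advancing time (a new reading comes with each control period).
- viewer.snapshot(name): name is "scene" or "side" or "wrist"; returns a dict with "image" (400x640x3 uint8, blue, green, red), "vfov" (degrees; the focal length in pixels is half the picture's height over the tangent of half this angle, whatever the lens; pixels are square), "cx", "cy" (the principal point, pixels), "world_from_camera" (4x4, takes a point from camera to world coordinates); the wrist camera has in their place "mount" (4x4, takes a point from camera to tool coordinates, whose origin is the TCP and whose axes are the flange's). Camera axes: x right, y down, z forward; pixel columns grow to the right and rows downward; lengths in m; the calibration is good to about 2 mm. A picture is of the moment at which its call begins: read the wrist's pose just before it. There is no depth.
- order.job_done(): hands the job in; it is judged then, once.
The state is a dict: "t": time; "joints": joint angles; "joint_velocities": joint speeds; "joint_efforts": joint torques, N m; "position": TCP position; "orientation": TCP orientation; "contact_force": force on the tool from outside, world axes, zero at the start; "wrist_torque": the same for the moment, N m; "grip_width": finger opening in m; "finger_force": force on a finger pad.
Only numpy, scipy, OpenCV 4.12 (cv2) and the standard library are available. Lean on these libraries where they do the work, as an engineer would, in place of code of your own. Each camera call takes 0.05 s, during which the arm holds its last target. There are 200 camera calls.

## Working session

There is one attempt and no reset: what is moved stays moved. The work goes in short steps, Python scripts to look and compute and a tool call to move; the robot and the scene stay as the last step left them, time stands still between calls to the robot, and variables do not carry over. Pictures are saved under pics/ and viewed, at most 10 in all, crops included, and the job is handed in when it is done.

Besides the shell and the picture viewer there is one more tool, called after "Request:" as a command line: name --argument value ..., lists and objects as JSON in quotes. carry_out: Moves the arm, as the interface text tells. Its arguments: {"type":"object","properties":{"commands":{"type":"array"}},"required":["commands"]}

```bash
mkdir -p pics; cat > h.py <<'E'
import numpy as np, cv2
from rig import arm, viewer, order
from scipy.spatial.transform import Rotation as R
def snap(name, save=None):
    s=arm.observe(); d=viewer.snapshot(name)
    if name=="wrist":
        T=np.eye(4); q=s["orientation"]; T[:3,:3]=R.from_quat([q[1],q[2],q[3],q[0]]).as_matrix(); T[:3,3]=s["position"]
        d["world_from_camera"]=T@np.array(d["mount"])
    if save: cv2.imwrite("pics/"+save,d["image"])
    np.savez("pics/"+name+".npz",**{k:np.array(v) for k,v in d.items()})
    return d
def pt(d,u,v,z):
    f=200/np.tan(np.radians(float(d["vfov"]))/2); T=np.array(d["world_from_camera"])
    r=T[:3,:3]@np.array([(u-d["cx"])/f,(v-d["cy"])/f,1]); o=T[:3,3]
    return o+r*(z-o[2])/r[2]
def px(d,P):
    f=200/np.tan(np.radians(float(d["vfov"]))/2); T=np.linalg.inv(np.array(d["world_from_camera"]))
    p=T[:3,:3]@np.array(P)+T[:3,3]; return f*p[0]/p[2]+d["cx"],f*p[1]/p[2]+d["cy"]
E
python3 - <<'E'
from h import *
for n in("scene","side","wrist"):
    d=snap(n,n+"1.png"); print(n,d["vfov"],d["cx"],d["cy"],np.round(d["world_from_camera"],3).tolist())
print(arm.observe())
E
```

```text
scene 46.87906013068721 322.1060373175762 203.23611684594553 [[-0.379, 0.784, -0.492, 1.124], [0.925, 0.313, -0.215, 0.303], [-0.015, -0.537, -0.844, 1.0], [0.0, 0.0, 0.0, 1.0]]
side 54.03648443910771 318.4649436132432 198.70996072835044 [[0.804, -0.368, 0.467, 0.096], [-0.594, -0.515, 0.617, -0.533], [0.013, -0.774, -0.633, 0.664], [0.0, 0.0, 0.0, 1.0]]
wrist 63.31376501433277 322.1786383827186 208.3048195475672 [[0.363, 0.888, 0.282, 0.152], [0.932, -0.345, -0.111, 0.61], [-0.002, 0.303, -0.953, 0.373], [0.0, 0.0, 0.0, 1.0]]
{'t': 0.15, 'joints': array([ 1.09658109e+00,  2.77009858e-01, -2.75491365e-02,  1.26798346e+00,
        2.21917286e-05,  1.46737745e+00]), 'joint_velocities': array([-0.00014145, -0.00241484,  0.003749  , -0.00125379,  0.00049912,
        0.00077997]), 'joint_efforts': array([ 4.79096379e-04, -4.46059370e+01,  2.95637745e+01,  1.05393693e-02,
       -8.67882909e-05, -2.66670654e-06]), 'position': array([0.2262143 , 0.58198597, 0.23039241]), 'orientation': array([-2.59301270e-04,  1.84337845e-01,  9.82862552e-01, -8.33743430e-04]), 'contact_force': array([-0.14763306,  0.30765965, -0.74883764]), 'wrist_torque': array([ 0.03417238, -0.03538568,  0.00165341]), 'finger_force': 0.0, 'grip_width': 0.0852043823737932}
```

View pics/scene1.png

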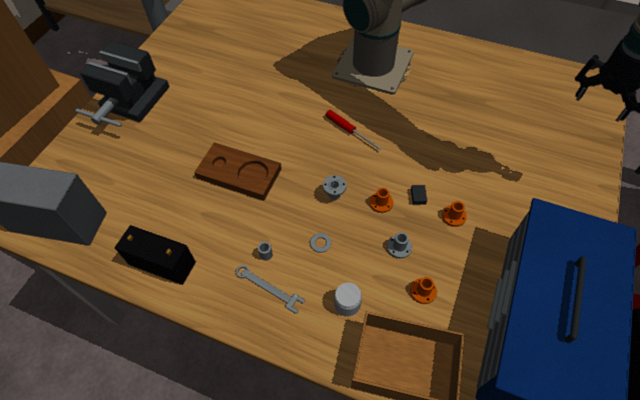

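View pics/side1.png

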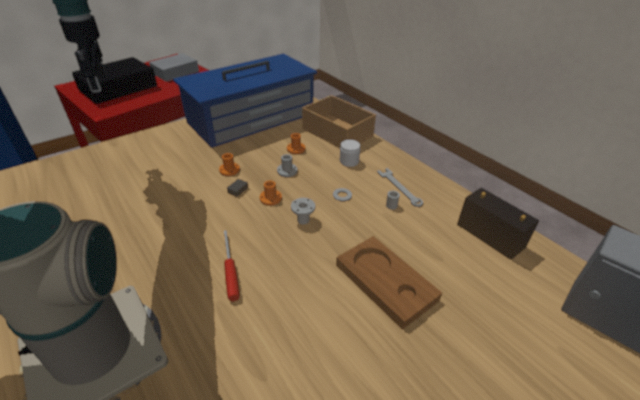

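Candidates in the scene view are a grey hub flange-up at (334,186), a grey hub flange-down at (400,243), orange look-alikes at (382,199), (456,212) and (424,288), and a small grey bush at (265,250). I choose (400,243). The nest's wide recess is at (253,172).

```bash
python3 - <<'E'
from h import *
a=cv2.imread("pics/scene1.png");b=cv2.imread("pics/side1.png")
c=lambda i,u,v,w,h,s:cv2.resize(i[v:v+h,u:u+w],None,fx=s,fy=s,interpolation=cv2.INTER_CUBIC)
A=np.hstack([c(a,370,215,60,50,6.5),c(b,262,140,60,50,6.5)])
B=np.hstack([c(a,190,138,98,65,4),c(b,332,232,98,65,4)])[:, :780]
m=np.zeros((A.shape[0]+B.shape[0],780,3),np.uint8); m[:A.shape[0],:A.shape[1]]=A[:,:780]; m[A.shape[0]:,:B.shape[1]]=B
cv2.imwrite("pics/crop1.png",m); print(A.shape,B.shape)
E
```

```text
(325, 780, 3) (260, 780, 3)
```

View pics/crop1.png

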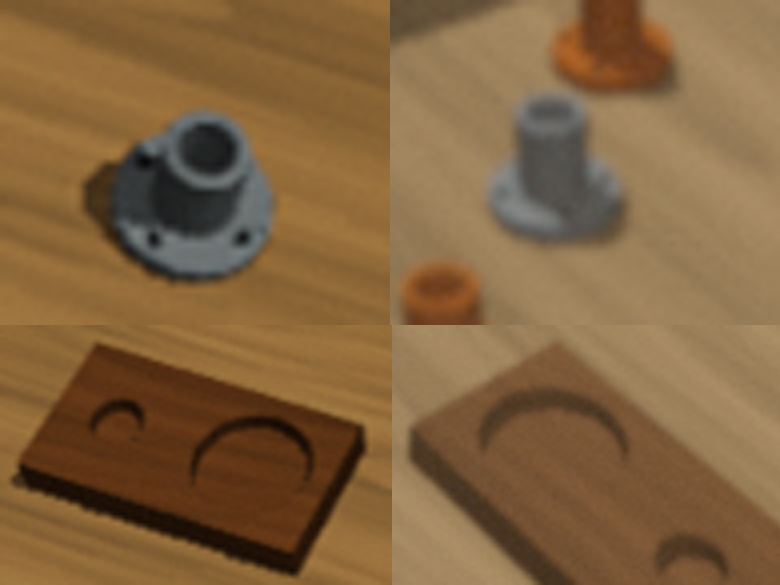

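The close crop confirms it: bare grey steel, flange at the bottom, tube up (rim at about (401.5,237.6) in scene and (286.3,156.9) in side).

```bash
python3 - <<'E'
from h import *
S=dict(np.load("pics/scene.npz"));D=dict(np.load("pics/side.npz"))
print("tube top",pt(S,401.5,237.6,.05),pt(D,286.3,156.9,.05))
print("flange-up top",pt(S,334,183,.05),pt(D,303,206,.05))
c=[pt(S,190+x/4-.5,138+y/4-.5,.028)[:2] for x,y in((97,20),(365,105),(298,228),(22,140))]
print("corners",np.round(c,4).tolist())
print("side corners",pt(D,332+20/4,232+105/4,.028),pt(D,332+166/4,232+17/4,.028))
# fit pose: corners order: local (?)
L=np.array([[-.055,-.1],[-.055,.1],[.055,.1],[.055,-.1]]);c=np.array(c)
A=L-L.mean(0);B=c-c.mean(0);U,s,V=np.linalg.svd(A.T@B);Rm=(U@V).T
print(Rm,c.mean(0),"resid",np.round(c-(c.mean(0)+A@Rm.T),4).tolist()); o=c.mean(0)
print("yaw",np.arctan2(Rm[1,0],Rm[0,0]))
r=o+Rm@[0,.045]; print("recess",r,"px",px(S,[*r,.028]),px(D,[*r,.028]))
E
```

```text
tube top [0.58865724 0.26777363 0.05      ] [0.58582791 0.26878123 0.05      ]
flange-up top [0.50260641 0.06526426 0.05      ] [0.50188384 0.0645167  0.05      ]
corners [[0.484, -0.2959], [0.4825, -0.094], [0.5869, -0.0921], [0.5917, -0.2912]]
side corners [ 0.47684207 -0.1001432   0.028     ] [ 0.58699902 -0.09654555  0.028     ]
[[ 0.99981474 -0.0192481 ]
 [ 0.0192481   0.99981474]] [ 0.53626684 -0.19328904] resid [[0.0008, -0.0016], [0.0031, 0.0004], [-0.0025, 0.0002], [-0.0015, 0.001]]
yaw 0.019249293209066515
recess [ 0.53540067 -0.14829738] px (np.float64(253.3763324023444), np.float64(172.64012448859725)) (np.float64(372.1664892822284), np.float64(259.9268227782967))
```

Request:
carry_out --commands '[[[0.028,-0.024,0],[0,0,0],1],[[0.028,-0.024,0],[0,0,0],1],[[0.028,-0.024,0],[0,0,0],1],[[0.028,-0.024,0],[0,0,0],1],[[0.028,-0.024,0],[0,0,0],1],[[0.028,-0.024,0],[0,0,0],1],[[0.028,-0.024,0],[0,0,0],1],[[0.028,-0.024,0],[0,0,0],1],[[0.028,-0.024,0],[0,0,0],1],[[0.028,-0.024,0],[0,0,0],1],[[0.028,-0.024,0],[0,0,0],1],[[0.028,-0.024,0],[0,0,0],1]]'

```text
t: 1.15
position: [0.5634, 0.293, 0.2309]
orientation: [-0.0, 0.184, 0.983, -0.0]
contact_force: [-0.0, 0.7, -0.2]
grip_width: 0.0855
finger_force: 0.0
```

Request:
carry_out --commands '[[[0.025,-0.026,-0.02],[0,0,0],1],[[0,0,-0.03],[0,0,0],1],[[0,0,-0.03],[0,0,0],1],[[0,0,0],[0,0,0],1],[[0,0,0],[0,0,0],1]]'

```text
t: 1.57
position: [0.5854, 0.2676, 0.149]
orientation: [-0.003, 0.184, 0.983, -0.001]
contact_force: [-0.3, 0.2, 0.7]
grip_width: 0.0853
finger_force: 0.0
```

```bash
python3 - <<'E'
from h import *
s=arm.observe();print(s["t"],s["position"],s["orientation"],s["joints"])
d=snap("wrist","wrist2.png")
print(px(d,[.587,.268,.05]),px(d,[.587,.268,.0]))
E
```

```text
1.5667 [0.58539464 0.26763566 0.1489932 ] [-0.00261476  0.18447338  0.98283296 -0.00145362] [ 3.28423306e-01  3.63642814e-01 -8.51934341e-02  1.12794326e+00
  3.93524410e-05  6.99496908e-01]
(np.float64(324.41639455606276), np.float64(213.5196011412335)) (np.float64(324.24826447718056), np.float64(196.69787401834301))
```

View pics/wrist2.png

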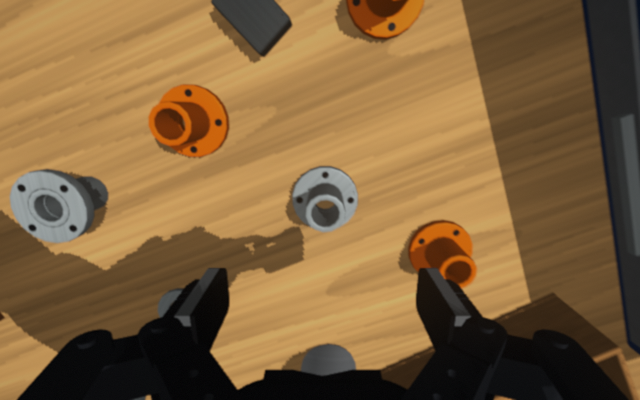

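The rim shows at (325,212), predicted (324,213), so the hub position holds. Orange hubs are at (190,120) and (440,250), clear of the fingers.

Request:
carry_out --commands '[[[0.001,0,-0.02],[0,0,0],1],[[0,0,-0.025],[0,0,0],1],[[0,0,-0.025],[0,0,0],1],[[0,0,-0.02],[0,0,0],1],[[0,0,-0.015],[0,0,0],1],[[0,0,-0.01],[0,0,0],1],[[0,0,-0.01],[0,0,0],1],[[0,0,-0.006],[0,0,0],1],[[0,0,0],[0,0,0],1],[[0,0,0],[0,0,0],1]]'

```text
t: 2.45
position: [0.5891, 0.2688, 0.0211]
orientation: [0.0, 0.184, 0.983, 0.0]
contact_force: [0.0, 0.3, -0.3]
grip_width: 0.0851
finger_force: 0.0
```

Request:
carry_out --commands '[[[-0.001,0,-0.002],[0,0,0],0.6],[[0,0,0],[0,0,0],0.45],[[0,0,0],[0,0,0],0.3],[[0,0,0],[0,0,0],0.2],[[0,0,0],[0,0,0],0.1],[[0,0,0],[0,0,0],0],[[0,0,0],[0,0,0],0],[[0,0,0],[0,0,0],0],[[0,0,0],[0,0,0],0],[[0,0,0],[0,0,0],0],[[0,0,0],[0,0,0],0],[[0,0,0],[0,0,0],0]]'

```text
t: 3.45
position: [0.588, 0.2685, 0.0189]
orientation: [0.001, 0.184, 0.983, 0.0]
contact_force: [-0.8, -0.7, 5.6]
grip_width: 0.0295
finger_force: 60.6
```

Request:
carry_out --commands '[[[0,0,0.005],[0,0,0],0],[[0,0,0.015],[0,0,0],0],[[0,0,0.025],[0,0,0],0],[[0,0,0.03],[0,0,0],0],[[0,0,0.03],[0,0,0],0],[[0,0,0.025],[0,0,0],0],[[0,0,0.01],[0,0,0],0],[[0,0,0],[0,0,0],0],[[0,0,0],[0,0,0],0],[[0,0,0],[0,0,0],0]]'

```text
t: 4.28
position: [0.5855, 0.2679, 0.1553]
orientation: [-0.002, 0.184, 0.983, -0.001]
contact_force: [0.4, -0.4, -3.6]
grip_width: 0.0298
finger_force: 59.8
```

```bash
python3 - <<'E'
from h import *
d=snap("wrist"); cv2.imwrite("pics/wrist3.png",d["image"])
E
```

```text
(no output)
```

View pics/wrist3.png

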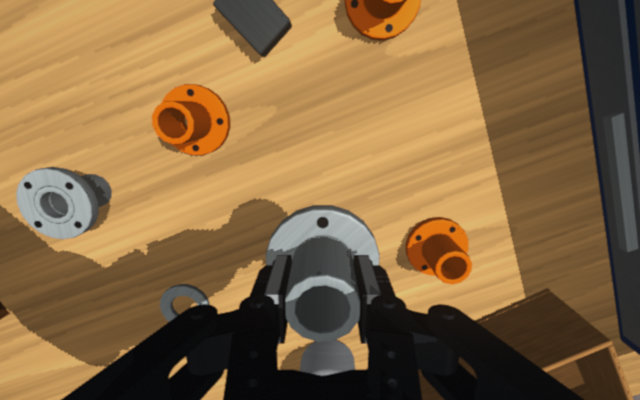

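The tube is held upright and centred between the pads (rim about (322,308), flange (322,240)). Carrying it over the nest.

Request:
carry_out --commands '[[[-0.002,-0.015,0],[0,0,0],0],[[-0.004,-0.03,0],[0,0,0],0],[[-0.004,-0.035,0],[0,0,0],0],[[-0.004,-0.037,0],[0,0,0],0],[[-0.004,-0.037,0],[0,0,0],0],[[-0.004,-0.037,0],[0,0,0],0],[[-0.004,-0.037,0],[0,0,0],0],[[-0.005,-0.037,0],[0,0,0],0],[[-0.005,-0.037,0],[0,0,0],0],[[-0.005,-0.037,0],[0,0,0],0],[[-0.005,-0.035,0],[0,0,0],0],[[-0.004,-0.026,0],[0,0,0],0]]'

```text
t: 5.33
position: [0.5353, -0.1344, 0.1568]
orientation: [-0.001, 0.185, 0.983, -0.0]
contact_force: [0.2, 0.6, -4.1]
grip_width: 0.0295
finger_force: 60.2
```

Request:
carry_out --commands '[[[-0.002,-0.018,-0.01],[0,0,0],0],[[0,0,-0.03],[0,0,0],0],[[0,0,-0.02],[0,0,0],0],[[0,0,0],[0,0,0],0],[[0,0,0],[0,0,0],0],[[0,0,0],[0,0,0],0]]'

```text
t: 5.83
position: [0.5354, -0.1496, 0.0985]
orientation: [-0.0, 0.184, 0.983, -0.0]
contact_force: [0.4, 0.0, -2.9]
grip_width: 0.0297
finger_force: 60.1
```

```bash
python3 - <<'E'
from h import *
s=arm.observe();p=s["position"];print(s["t"],p)
out=[]
for n,(u,v,w,h,k) in dict(wrist=(120,60,400,340,1),scene=(195,110,100,100,3.4)).items():
    d=snap(n); im=d["image"].copy()
    for a in np.linspace(0,6.28,40):
        q=px(d,[.5345+.04*np.cos(a),-.15+.04*np.sin(a),.028]); cv2.circle(im,(round(q[0]),round(q[1])),0,(0,255,255),-1)
        q=px(d,[p[0]+.03*np.cos(a),p[1]+.03*np.sin(a),p[2]-.009]); cv2.circle(im,(round(q[0]),round(q[1])),0,(0,0,255),-1)
        q=px(d,[p[0]+.016*np.cos(a),p[1]+.016*np.sin(a),p[2]+.031]); cv2.circle(im,(round(q[0]),round(q[1])),0,(0,255,0),-1)
    out.append(cv2.resize(im[v:v+h,u:u+w],None,fx=k,fy=k))
cv2.imwrite("pics/chk4.png",np.hstack(out))
E
```

```text
5.8333 [ 0.5354     -0.14959123  0.09852162]
```

View pics/chk4.png

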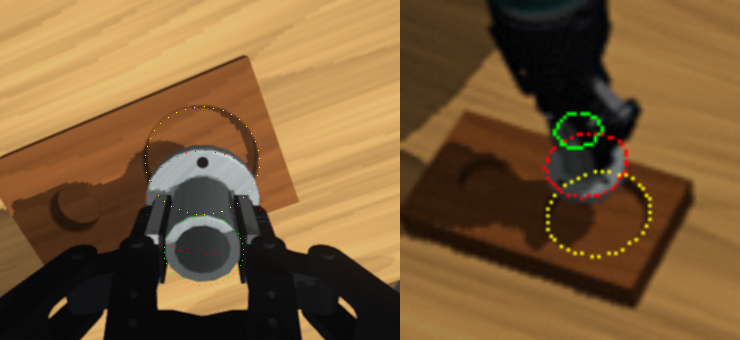

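The yellow recess overlay lies on the recess, and the hub outline matches. Lowering.

Request:
carry_out --commands '[[[0,0,-0.015],[0,0,0],0],[[0,0,-0.015],[0,0,0],0],[[0,0,-0.012],[0,0,0],0],[[0,0,-0.008],[0,0,0],0],[[0,0,-0.005],[0,0,0],0],[[0,0,-0.004],[0,0,0],0],[[0,0,-0.002],[0,0,0],0],[[0,0,0],[0,0,0],0],[[0,0,0],[0,0,0],0]]'

```text
t: 6.68
position: [0.5359, -0.1496, 0.0377]
orientation: [0.0, 0.184, 0.983, -0.0]
contact_force: [-0.7, 0.1, -3.8]
grip_width: 0.0299
finger_force: 60.3
```

Request:
carry_out --commands '[[[0,0,-0.001],[0,0,0],0],[[0,0,-0.001],[0,0,0],0],[[0,0,-0.001],[0,0,0],0],[[0,0,0],[0,0,0],0]]'

```text
t: 7.02
position: [0.5354, -0.1495, 0.0343]
orientation: [-0.0, 0.184, 0.983, -0.0]
contact_force: [0.3, -0.1, -3.4]
grip_width: 0.0297
finger_force: 60.3
```

Request:
carry_out --commands '[[[0,0,-0.001],[0,0,0],0],[[0,0,0],[0,0,0],0],[[0,0,0],[0,0,0],0]]'

```text
t: 7.27
position: [0.5354, -0.1495, 0.0332]
orientation: [-0.0, 0.184, 0.983, 0.0]
contact_force: [-0.3, 1.0, -3.0]
grip_width: 0.03
finger_force: 60.3
```

Request:
carry_out --commands '[[[0,0,-0.0007],[0,0,0],0],[[0,0,0],[0,0,0],0],[[0,0,0],[0,0,0],0]]'

```text
t: 7.52
position: [0.5356, -0.1495, 0.0329]
orientation: [0.0, 0.184, 0.983, -0.0]
contact_force: [-1.5, -0.0, -0.4]
grip_width: 0.0301
finger_force: 60.5
```

Request:
carry_out --commands '[[[0,0,-0.0005],[0,0,0],0],[[0,0,0],[0,0,0],0],[[0,0,0],[0,0,0],0]]'

```text
t: 7.77
position: [0.5356, -0.1495, 0.0329]
orientation: [0.0, 0.184, 0.983, -0.0]
contact_force: [-2.8, 0.5, 5.0]
grip_width: 0.0297
finger_force: 61.3
```

Contact reached (the hub's weight is off and there is a light push). Releasing.

Request:
carry_out --commands '[[[0,0,0],[0,0,0],0.4],[[0,0,0],[0,0,0],0.5],[[0,0,0],[0,0,0],0.6],[[0,0,0],[0,0,0],0.7],[[0,0,0],[0,0,0],0.7],[[0,0,0],[0,0,0],0.7],[[0,0,0],[0,0,0],0.7]]'

```text
t: 8.35
position: [0.5356, -0.1495, 0.032]
orientation: [0.0, 0.184, 0.983, -0.0]
contact_force: [0.2, 0.4, 1.4]
grip_width: 0.0597
finger_force: 0.0
```

Request:
carry_out --commands '[[[0,0,0.01],[0,0,0],0.7],[[0,0,0.02],[0,0,0],0.7],[[0,0,0.03],[0,0,0],0.7],[[0,0,0.03],[0,0,0],0.7],[[0,0,0.03],[0,0,0],0.7],[[0,0,0.02],[0,0,0],0.7],[[0,0,0],[0,0,0],0.7],[[0,0,0],[0,0,0],0.7]]'

```text
t: 9.02
position: [0.5369, -0.15, 0.1745]
orientation: [0.002, 0.184, 0.983, -0.0]
contact_force: [0.2, 1.5, -0.2]
grip_width: 0.0598
finger_force: 0.0
```

```bash
python3 - <<'E'
from h import *
out=[]
for n,(u,v,w,h,k) in dict(wrist=(120,60,400,340,1),side=(330,200,100,100,3.4)).items():
    d=snap(n); im=d["image"].copy()
    if n=="wrist":
      for a in np.linspace(0,6.28,40):
        for r,z,c in((.03,.024,(0,0,255)),(.016,.064,(0,255,0))):
            q=px(d,[.5356+r*np.cos(a),-.1495+r*np.sin(a),z]); cv2.circle(im,(round(q[0]),round(q[1])),0,c,-1)
    out.append(cv2.resize(im[v:v+h,u:u+w],None,fx=k,fy=k))
cv2.imwrite("pics/chk5.png",np.hstack(out))
E
```

```text
(no output)
```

View pics/chk5.png

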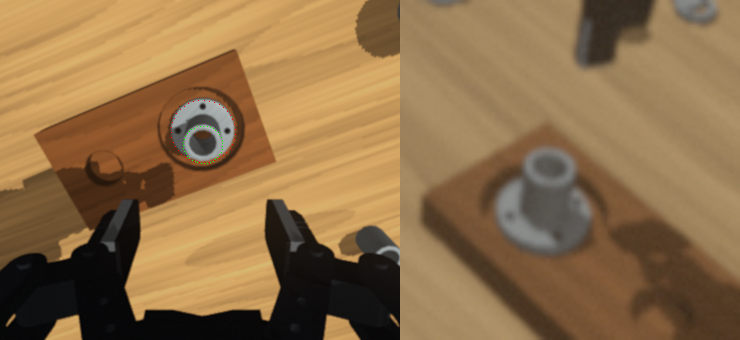

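The hub stands upright inside the recess with a gap all round. The overlays for the seated height match, and contact came at exactly 14 mm.

```bash
python3 -c "
from rig import order; print(order.job_done())"
```

```text
the job is handed in; nothing more can be done
None
```

The flange-down steel hub was lowered into the wide recess, where it sits flat on the floor, the other hub and the orange look-alikes were left untouched, and the job was handed in at about 9 s.

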